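# Counterhold the bolt head behind the clamped bracket

### The arm

A 7-joint arm with a two-finger parallel gripper is mounted at the origin on the work surface. World frame = base frame: x ahead of the robot, y to its left, z up, the work surface at z = 0. Lengths are in m, angles in degrees, forces in N, time in s.
With the tool pointing down it reaches from about 0.425 to 0.875 m from the base axis. Payload 4.7 kg.
Tool frame: the origin (TCP) lies between the finger pads, 19 mm behind the fingertips; this is the grasp point; z points along the fingers, y is the line along which they close (so a half turn about z gives the same grasp; the last joint's range is limited). The gripper opens to 87 mm and grips with 3 to 60 N. Pads are 19 mm wide; open, the fingers measure 117 mm over their backs; the gripper's body (75 mm by 190 mm) begins 51 mm behind the grasp point.
Start: joints at [-68.577, 18.392, -4.016, 83.108, 1.295, 78.541, -3.26], TCP at [0.229, 0.608, 0.241] pointing down, gripper open.
Joint ranges: [-163.93, 163.93], [-17.29, 119.83], [-79.2, 71.16], [3.27, 140.29], [-89.18, 269.18], [5.43, 117.66], [-154.24, 154.24]. Speed limits (degrees/s): [147.25, 147.25, 180, 180, 180, 180, 180].

### API

Orientations are given as [roll, pitch, yaw] about the fixed x, y, z axes, in that order (R = Rz(yaw) Ry(pitch) Rx(roll)).
In Python, from cell import sensors, vision, workorder gives the robot as it stands.
- The arm moves only by the tool drive_tool, never from a script. Its argument "moves" is a list of rows, each an object of numbers: "x", "y", "z": the shift along the tool's x, y, z in mm; "rx", "ry", "rz": the turn, a rotation vector about the tool's x, y, z in rad; "fingers": the closure, from -1 (fully open) to 1 (shut). In form: [{"x": .., "y": .., "z": .., "rx": .., "ry": .., "rz": .., "fingers": ..}, ...]. A call has 1 to 20 rows; each row is the pose to reach, as a shift and turn from the pose commanded when the call began, along the tool's axes at that moment; what a row does not reach only later rows make up. A row lasts 1/8 s, in which the tool goes at most 62.5 mm and 10.7 degrees, less where a joint would pass 70% of its speed; a pose out of reach is approached as far as the arm can. A call with a gripper value outside its range is refused whole. The fingers move at their own pace and stop on an object; "force" is the grip in N (left out, the last holds). Time passes only in rows, so rows that repeat a pose let the fingers close. It gives the time, the measured TCP pose, the force, the opening and the grip force at its end, in the units of the state.
- sensors.get_obs(): the state, without advancing time (a new reading comes with each control period).
- vision.read_camera(name): name is "scene" or "top" or "wrist"; returns a dict with "image" (420x560x3 uint8, red, green, blue), "fx", "fy", "cx", "cy" (pixels), "R" (3x3) and "t" (3): a world point X has camera coordinates R X + t. Camera axes: x right, y down, z forward; pixel columns grow to the right and rows downward; lengths in m; the calibration is good to about 2 mm. A picture is of the moment at which its call begins. There is no depth.
- workorder.sign_off(): hands the job in; it is judged then, once.
The state is a dict: "time_s": time; "qpos": joint angles; "joint_velocities": joint speeds; "effort": joint torques, N m; "tool_pos": TCP position; "tool_rot": TCP orientation; "force": force on the tool from outside, world axes, zero at the start; "wrist_torque": the same for the moment, N m; "grip_width": finger opening in m; "grasp_force": force on a finger pad.
Only numpy, scipy, OpenCV 4.12 (cv2) and the standard library are available. Lean on these libraries where they do the work, as an engineer would, in place of code of your own. Each camera call takes 0.05 s, during which the arm holds its last target. There are 200 camera calls.

### The job

Swing the toggle clamp's handle down until the clamp locks over centre on the foot of the bracket, and let go of it. Then reach down into the narrow gap behind the bracket's upright plate, grip the hidden bolt head firmly across two opposite flats and hold it still, so that it cannot turn when a workmate tightens the nut on the other side. Finish while holding the head, with the clamp still locked; the bracket stays in its nest and the tools and spare parts around it stay where they lie.

Things in the scene. Friction and masses are not known exactly. Their poses are not given: they have to be found in the camera images.
- fixture: fixed plywood board, 18 mm thick. Origin on the bench, under the middle of the front face of the bracket's plate; x from the plate to the fence, y along the plate towards the clamp, z up. Board: x -100..115, y -110..285 mm. Wooden fence: x 56..74, y -90..90, top 90 mm above the bench. Two stop screws (14 mm thick, 32 mm above the bench, y +-62) run from fence to plate; low blocks locate the foot.
- bracket: steel angle bracket of 6 mm plate, 1.3 kg, loose in its nest, axes as the fixture's. Origin under its foot, 18 mm above the bench, at the middle of the plate's front face. Foot: x -75..0, y -75..75. Upright plate: x 0..6, y -75..75, 90 mm high. A pale wooden carving blank (x -60..0, y -42..42, up to 86 mm) is bolted to its front. The gap behind (x 6..56 mm, up to the fence) is open above.
- bolt_head: steel hexagon bolt head, 24 mm across flats, 28 mm across corners, 10 mm long, behind the bracket's plate. Origin in its centre: 60 mm above the bracket's underside, 78 mm above the bench, 10 mm behind the plate's rear face (it spans 5 to 15 mm behind that face, over washers up to 30 mm across). x: the bolt's axis, from plate to fence; y: normal to two opposed flats.
- bolt (a joint): turn of the bolt (with its loose nut) about the x axis of bolt_head, rad; at 0 two flats are upright and face the fixture's +y and -y. It stands at -0.3 to 0.3 at the start and turns against light friction (0.06 N m).
- clamp_handle (a joint): turn of the toggle clamp's handle about its pivot, rad: 0 = open (handle upright, arm raised); grows as the handle swings down, away from the bracket, towards the fixture's +y; 1.25 = dead centre, 1.32 = locked at its stop, the handle then rising 15 degrees from level. Starts at 0 to 0.2. It takes 1 to 5 N at the grip, most just before dead centre, and stays where it is left.
- handle_grip (a point): point on the axis of the handle's black grip, 105 mm from the pivot, to be pinched along the hinge axis. The grip is round, 20 mm thick, and runs from 58 to 126 mm from the pivot. The handle swings in the fixture's y-z plane. It may creep a few mm in the pads on the way down, so press on until the handle is at its stop.
- handle_pivot (a point): the handle's pivot on the clamp's base, 36 mm above the bench. The hinge axis is level and parallel to the fixture's x axis.
- clamp_spindle: sprung spindle with a black rubber foot 16 mm thick at the end of the clamp's arm; when the clamp is locked it presses on the bracket's foot with about 17 N. Origin on the arm's centre line.
- mallet: bystander: round wooden carver's mallet standing on its head, 96 mm thick, 230 mm high; origin under its middle.
- gouge_wide: bystander: carving gouge lying flat, 260 mm long, 20 mm blade; origin at the ferrule, x towards the blade.
- gouge_narrow: bystander: carving gouge lying flat, 260 mm long, 11 mm blade; origin at the ferrule, x towards the blade.
- sanding_block: bystander: cork sanding block 110 x 65 x 32 mm; origin under its middle.
- wax_tin: bystander: round metal tin 76 mm thick, 50 mm high; origin under its middle.
- spare_nut: bystander: loose hexagon nut, 24 mm across flats, 13 mm high, lying on the fixture board; origin under its middle.
- spare_washer: bystander: flat washer 34 mm across, 4 mm thick, lying on the fixture board; origin under its middle.
Not all that is in view belongs to the job. Leave any blue or yellow look-alike of the bracket alone.

How it is judged:
By the outcome, as a careful person would: the job done as asked, in the order asked, and still so for the second after the job is handed in, while the arm keeps its last pose, push and grip.
It also fails if it takes over 45 s, if anything falls off the work surface, if the arm or the gripper's body presses on something with over 40 N, if the wrist force passes 120 N, or if a joint passes its speed limit or range.

## Working session

There is one attempt and no reset: what is moved stays moved. The work goes in short steps, Python scripts to look and compute and a tool call to move; the robot and the scene stay as the last step left them, time stands still between calls to the robot, and variables do not carry over. Pictures are saved under pics/ and viewed, at most 10 in all, crops included, and the job is handed in when it is done.

Besides the shell and the picture viewer there is one more tool, called after "Emit:" as name(argument=value, ...), one argument or row to a line, values as JSON. drive_tool: Moves the arm, as the interface text tells. Its arguments: {"type":"object","properties":{"moves":{"type":"array"},"force":{"type":"number"}},"required":["moves"]}

```bash
ls; mkdir -p pics; python3 - <<'E'
from cell import sensors, vision
import cv2,numpy as np,pickle
d={}
for n in ["scene","top"]:
    c=vision.read_camera(n); d[n]=c; cv2.imwrite(f"pics/{n}0.png",c["image"][:,:,::-1]); print(n,c["fx"],c["cx"],c["cy"],np.round(c["R"],3).tolist(),np.round(c["t"],3).tolist())
pickle.dump(d,open("c0.pkl","wb"))
o=sensors.get_obs();print(o)
E
```

```text
pics
scene 448.4906587098452 283.5204819383718 204.1386437955188 [[0.833, 0.554, -0.001], [0.293, -0.442, -0.848], [-0.47, 0.706, -0.53]] [-0.433, -0.04, 1.387]
top 434.9005865877341 275.16810193312796 209.23605948220674 [[-0.022, -0.999, -0.024], [-0.982, 0.026, -0.186], [0.186, 0.019, -0.982]] [0.055, 0.529, 1.295]
{'time_s': 0.1, 'qpos': array([-68.57802575,  18.43458749,  -4.01451694,  83.16674429,
         1.29515516,  78.54141897,  -3.2609544 ]), 'joint_velocities': array([ 0.09540287,  0.00753041,  0.06449122, -0.17791166, -0.06564481,
       -0.00182097,  0.02603605]), 'effort': array([ 1.75312307e-04, -4.92570949e+01, -4.05628402e-01, -3.13396418e+01,
       -6.39804220e-02,  3.95458750e-02,  4.51779124e-05]), 'tool_pos': array([0.22874165, 0.60793345, 0.24028351]), 'tool_rot': array([-1.79902484e+02,  5.90970496e-03,  1.59385713e+02]), 'force': array([-0.35666739, -0.25746687,  0.12528774]), 'wrist_torque': array([ 0.01801158, -0.04341269, -0.00643136]), 'grasp_force': 0.0, 'grip_width': 0.08730970534650878}
```

View pics/scene0.png

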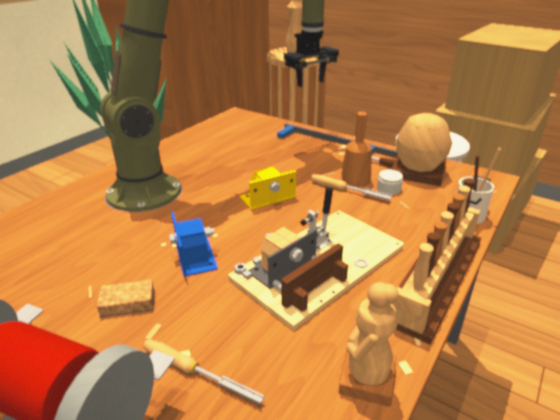

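View pics/top0.png

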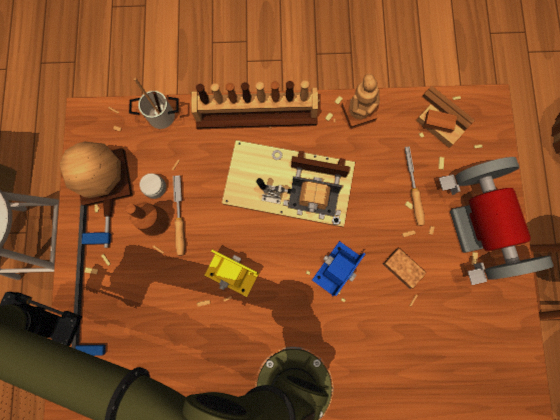

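The scene view shows the grey bracket on the pale board at about (290,255), with the clamp handle at (327,195). The blue look-alike is at (192,245) and the yellow one at (270,190). In the top view the fixture is at (290,183), blue at (338,268) and yellow at (231,272). I choose the grey one, since it is on the plywood board with the fence, and check it in a close crop.

```bash
python3 - <<'E'
import cv2,numpy as np,pickle
d=pickle.load(open("c0.pkl","rb"))
a=d["top"]["image"][132:232,212:362,::-1]; b=d["scene"]["image"][165:325,225:410,::-1]
a=cv2.resize(a,None,fx=2.66,fy=2.66,interpolation=3)
a=cv2.resize(d["top"]["image"][132:232,212:362,::-1],(600,400),interpolation=cv2.INTER_CUBIC)
cv2.imwrite("pics/crop_top.png",a)
cv2.imwrite("pics/crop_sc.png",cv2.resize(b,(185*3,160*3),interpolation=cv2.INTER_CUBIC))
E
```

```text
(no output)
```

View pics/crop_top.png

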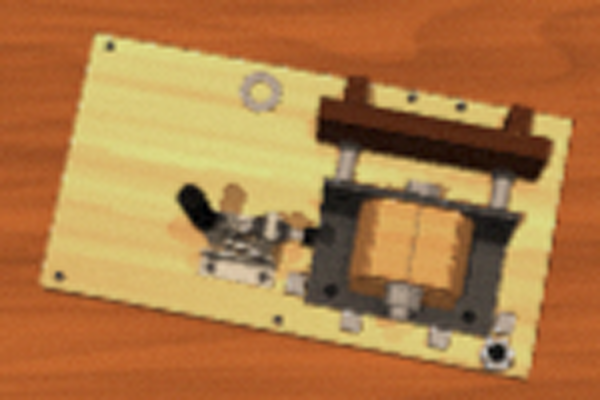

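View pics/crop_sc.png

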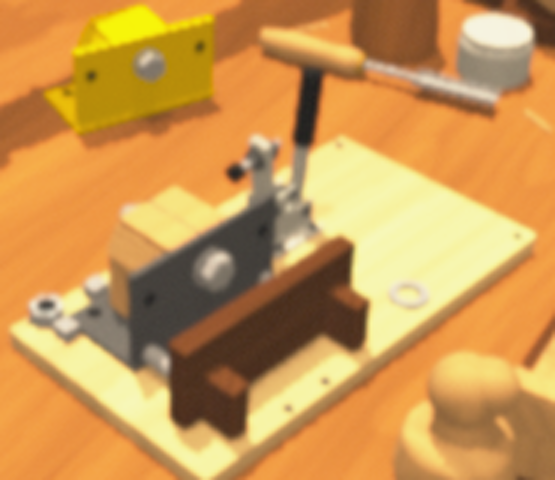

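The crops confirm the grey bracket. The bolt head is at scene crop (214,270), the black grip runs from (313,70) to (302,143), the spare nut is at (45,308) and the washer at (408,294).

```bash
cat > h.py <<'E'
import numpy as np
from scipy.optimize import least_squares
from scipy.spatial.transform import Rotation as Ro
def proj(c,X):
    p=np.atleast_2d(X)@np.array(c["R"]).T+np.array(c["t"]); return np.c_[c["fx"]*p[:,0]/p[:,2]+c["cx"],c["fy"]*p[:,1]/p[:,2]+c["cy"]]
def fix2w(p,P):
    x,y,a=p; P=np.atleast_2d(P)/1000.; return np.c_[x+P[:,0]*np.cos(a)-P[:,1]*np.sin(a),y+P[:,0]*np.sin(a)+P[:,1]*np.cos(a),P[:,2]]
def w2fix(p,X):
    x,y,a=p; X=np.atleast_2d(X)-[x,y,0]; return 1000*np.c_[X[:,0]*np.cos(a)+X[:,1]*np.sin(a),-X[:,0]*np.sin(a)+X[:,1]*np.cos(a),X[:,2]]
def tri(cs,us):
    return least_squares(lambda X:np.concatenate([(proj(c,X)[0]-u) for c,u in zip(cs,us)]),[.6,0,.05])
E
python3 - <<'E'
from h import *
import pickle
d=pickle.load(open("c0.pkl","rb")); T,S=d["top"],d["scene"]
# resize maps pixel p -> s*(p+.5)-.5
tp=lambda u:(np.array(u)+.5)/4-.5+[212,132]; sp=lambda u:(np.array(u)+.5)/3-.5+[225,165]
P=[[115,285,18],[115,-110,18],[-100,-110,18],[-100,285,18]]
ut=tp([[96,34],[573,119],[528,378],[42,290]]); us=sp([[535,236],[210,478],[12,328],[340,137]])
f=lambda p:np.r_[(proj(T,fix2w(p,P))-ut).ravel(),(proj(S,fix2w(p,P))-us).ravel()]
r=least_squares(f,[.6,0,-.15]); p=r.x; print(p,np.degrees(p[2]),np.round(r.fun.reshape(-1,2),1).tolist())
np.save("fix.npy",p)
for n,a,b in [("gripend",(190,193),(313,72)),("gripbot",(208,222),(302,143)),("bolt",(424,188),(214,270))]:
    q=tri([T,S],[tp(a),sp(b)]); print(n,np.round(q.x,4),np.round(w2fix(p,q.x),1),np.round(q.fun,1))
print("head exp",fix2w(p,[16,0,78]))
E
```

```text
[ 0.59984021 -0.0851694  -0.21080449] -12.078207426967433 [[-0.6, -0.4], [-0.2, -0.7], [0.5, -0.6], [-0.9, -1.2], [0.4, -1.4], [-0.8, 0.6], [-1.4, 0.0], [-0.2, -1.1]]
gripend [0.5967 0.0843 0.1588] [[-38.5 165.  158.8]] [ 0.1  0.2  0.2 -0. ]
gripbot [0.5929 0.0761 0.0934] [[-40.5 156.2  93.4]] [-0.4 -0.5 -0.5  0.1]
bolt [ 0.6151 -0.091   0.0808] [[16.1 -2.6 80.8]] [ 0.4  0.5  0.4 -0.1]
head exp [[ 0.61548602 -0.08851735  0.078     ]]
```

```bash
cat >> h.py <<'E'
def toolR(psi,tilt,p):
    """psi: yaw rel. to fixture (deg), tool down; tilt (deg) about fixture x afterwards"""
    return Ro.from_euler('z',p[2])*Ro.from_euler('x',tilt,degrees=True)*Ro.from_euler('z',psi,degrees=True)*Ro.from_euler('x',180,degrees=True)
def row(fx,psi=90,tilt=0,p=None):
    from cell import sensors
    p=np.load("fix.npy") if p is None else p
    o=sensors.get_obs(); R0=Ro.from_euler('xyz',o["tool_rot"],degrees=True)
    s=R0.inv().apply(fix2w(p,fx)[0]-o["tool_pos"])*1000; w=(R0.inv()*toolR(psi,tilt,p)).as_rotvec()
    print("row xyz",np.round(s,1),"rot",np.round(w,3),"| t",round(o["time_s"],2),"fix pos",np.round(w2fix(p,o["tool_pos"])[0],1),"F",np.round(o["force"],1),"grip",round(o["grip_width"]*1000,1),round(o["grasp_force"],1))
    return s,w
E
python3 - <<'E'
from h import *
row([-39,162,300])
E
```

```text
row xyz [-528.8 -363.8  -59. ] rot [-1.000e-03  1.000e-03  1.422e+00] | t 0.1 fix pos [-507.9  600.1  240.3] F [-0.4 -0.3  0.1] grip 87.3 0.0
```

Emit:
drive_tool(
  moves=[
    {"z": -55,"fingers": -1},
    {"z": -110},
    {"z": -110,"x": -50,"y": -34,"rz": 0.14},
    {"z": -110,"x": -100,"y": -69,"rz": 0.28},
    {"z": -110,"x": -150,"y": -103,"rz": 0.42},
    {"z": -110,"x": -200,"y": -138,"rz": 0.56},
    {"z": -110,"x": -250,"y": -172,"rz": 0.7},
    {"z": -110,"x": -300,"y": -206,"rz": 0.84},
    {"z": -110,"x": -350,"y": -241,"rz": 0.98},
    {"z": -110,"x": -400,"y": -275,"rz": 1.12},
    {"z": -100,"x": -450,"y": -310,"rz": 1.26},
    {"z": -80,"x": -500,"y": -344,"rz": 1.422},
    {"z": -59,"x": -529,"y": -364,"rz": 1.422},
    {"z": -59,"x": -529,"y": -364,"rz": 1.422},
    {"z": -59,"x": -529,"y": -364,"rz": 1.422},
  ],
)

```text
invalid input at $.moves[0]: expected keys x, y, z, rx, ry, rz, fingers
```

```bash
python3 - <<'E'
from h import *
from cell import vision
import cv2,pickle
row([-39,162,200])
c=vision.read_camera("wrist"); pickle.dump(c,open("w1.pkl","wb")); cv2.imwrite("pics/w1.png",c["image"][:,:,::-1])
p=np.load("fix.npy")
print(np.round(w2fix(p,-np.array(c["R"]).T@c["t"])))
for P in [[-39,148,36],[-39,162,140],[16,0,78],[6,75,108],[6,-75,108],[0,75,108],[74,90,90],[56,90,90],[56,-90,90],[115,285,18]]: print(P,np.round(proj(c,fix2w(p,P))[0]))
E
```

```text
row xyz [-528.7 -363.6   41. ] rot [-1.000e-03  1.000e-03  1.422e+00] | t 0.1 fix pos [-507.9  600.1  240.3] F [-0.4 -0.3  0.1] grip 87.3 0.0
[[-588.  613.  384.]]
[-39, 148, 36] [ 49. 493.]
[-39, 162, 140] [  5. 584.]
[16, 0, 78] [-44. 556.]
[6, 75, 108] [-20. 575.]
[6, -75, 108] [-113.  584.]
[0, 75, 108] [-22. 573.]
[74, 90, 90] [ 17. 583.]
[56, 90, 90] [ 13. 577.]
[56, -90, 90] [-92. 586.]
[115, 285, 18] [157. 530.]
```

View pics/w1.png

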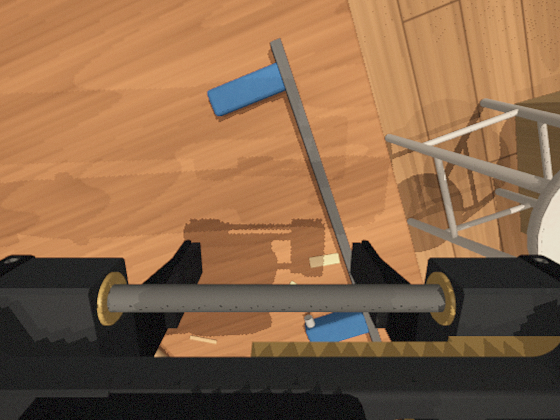

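The move was refused because every key is needed, so the picture shows only the bench vise tools and the fingers at the start pose. The two pads are at (190,270) and (370,270).

Emit:
drive_tool(
  moves=[
    {"x": 0,"y": 0,"z": -55,"rx": 0,"ry": 0,"rz": 0,"fingers": -1},
    {"x": 0,"y": 0,"z": -110,"rx": 0,"ry": 0,"rz": 0,"fingers": -1},
    {"x": -50,"y": -34,"z": -110,"rx": 0,"ry": 0,"rz": 0.14,"fingers": -1},
    {"x": -100,"y": -69,"z": -110,"rx": 0,"ry": 0,"rz": 0.28,"fingers": -1},
    {"x": -150,"y": -103,"z": -110,"rx": 0,"ry": 0,"rz": 0.42,"fingers": -1},
    {"x": -200,"y": -138,"z": -110,"rx": 0,"ry": 0,"rz": 0.56,"fingers": -1},
    {"x": -250,"y": -172,"z": -110,"rx": 0,"ry": 0,"rz": 0.7,"fingers": -1},
    {"x": -300,"y": -206,"z": -110,"rx": 0,"ry": 0,"rz": 0.84,"fingers": -1},
    {"x": -350,"y": -241,"z": -110,"rx": 0,"ry": 0,"rz": 0.98,"fingers": -1},
    {"x": -400,"y": -275,"z": -110,"rx": 0,"ry": 0,"rz": 1.12,"fingers": -1},
    {"x": -450,"y": -310,"z": -100,"rx": 0,"ry": 0,"rz": 1.26,"fingers": -1},
    {"x": -500,"y": -344,"z": -80,"rx": 0,"ry": 0,"rz": 1.422,"fingers": -1},
    {"x": -529,"y": -364,"z": -59,"rx": 0,"ry": 0,"rz": 1.422,"fingers": -1},
    {"x": -529,"y": -364,"z": -59,"rx": 0,"ry": 0,"rz": 1.422,"fingers": -1},
    {"x": -529,"y": -364,"z": -59,"rx": 0,"ry": 0,"rz": 1.422,"fingers": -1},
    {"x": -529,"y": -364,"z": -59,"rx": 0,"ry": 0,"rz": 1.422,"fingers": -1},
  ],
)

```text
time_s: 2.15
tool_pos: [0.5956, 0.0834, 0.301]
tool_rot: [180.0, -0.1, 78.1]
force: [-0.4, 0.8, -0.0]
grip_width: 0.0869
grasp_force: 0.0
```

```bash
python3 - <<'E'
from h import *
from cell import vision
import cv2,pickle
row([-39,162,200])
c=vision.read_camera("wrist"); pickle.dump(c,open("w2.pkl","wb")); cv2.imwrite("pics/w2.png",c["image"][:,:,::-1])
p=np.load("fix.npy")
print(np.round(w2fix(p,-np.array(c["R"]).T@c["t"])))
for P in [[-39,148,36],[-39,162,140],[16,0,78],[6,75,108],[6,-75,108],[0,75,108],[74,90,90],[56,90,90],[56,-90,90],[115,285,18]]: print(P,np.round(proj(c,fix2w(p,P))[0]))
E
```

```text
row xyz [ -2.1   0.3 101. ] rot [ 0.001 -0.001  0.003] | t 2.15 fix pos [-39.4 164.  301. ] F [-0.4  0.8 -0. ] grip 86.9 0.0
[[-39. 246. 445.]]
[-39, 148, 36] [275. 186.]
[-39, 162, 140] [275. 197.]
[16, 0, 78] [315. 298.]
[6, 75, 108] [312. 259.]
[6, -75, 108] [308. 359.]
[0, 75, 108] [307. 259.]
[74, 90, 90] [365. 242.]
[56, 90, 90] [351. 242.]
[56, -90, 90] [341. 358.]
[115, 285, 18] [395.  80.]
```

View pics/w2.png

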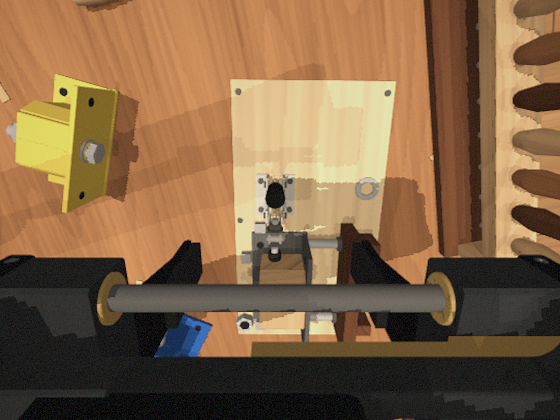

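The wrist view shows the grip end-on at (275,195), as predicted, and the board corner is at (395,80), where I expected it. I descend and pinch.

Emit:
drive_tool(
  moves=[
    {"x": -2,"y": 0,"z": 40,"rx": 0,"ry": 0,"rz": 0,"fingers": -1},
    {"x": -2,"y": 0,"z": 80,"rx": 0,"ry": 0,"rz": 0,"fingers": -1},
    {"x": -2,"y": 0,"z": 120,"rx": 0,"ry": 0,"rz": 0,"fingers": -1},
    {"x": -2,"y": 0,"z": 161,"rx": 0,"ry": 0,"rz": 0,"fingers": -1},
    {"x": -2,"y": 0,"z": 161,"rx": 0,"ry": 0,"rz": 0,"fingers": -1},
    {"x": -2,"y": 0,"z": 161,"rx": 0,"ry": 0,"rz": 0,"fingers": -1},
  ],
)

```text
time_s: 2.95
tool_pos: [0.5965, 0.0802, 0.1413]
tool_rot: [179.9, -0.1, 78.0]
force: [-0.3, 0.5, 0.3]
grip_width: 0.087
grasp_force: 0.0
```

```bash
python3 - <<'E'
from h import *
from cell import vision
import cv2,pickle
row([-39,162,140])
C=[vision.read_camera(n)["image"][:,:,::-1] for n in ("scene","wrist")]
a=cv2.resize(C[0][100:260,240:420],(540,480),interpolation=cv2.INTER_CUBIC)
b=cv2.resize(C[1],(260,195))
m=np.zeros((480,800,3),np.uint8); m[:,:540]=a; m[:195,540:]=b
cv2.imwrite("pics/g1.png",m)
E
```

```text
row xyz [ 1.  -1.1  1.3] rot [ 0.002 -0.001  0.001] | t 2.95 fix pos [-37.9 161.  141.3] F [-0.3  0.5  0.3] grip 87.0 0.0
```

View pics/g1.png

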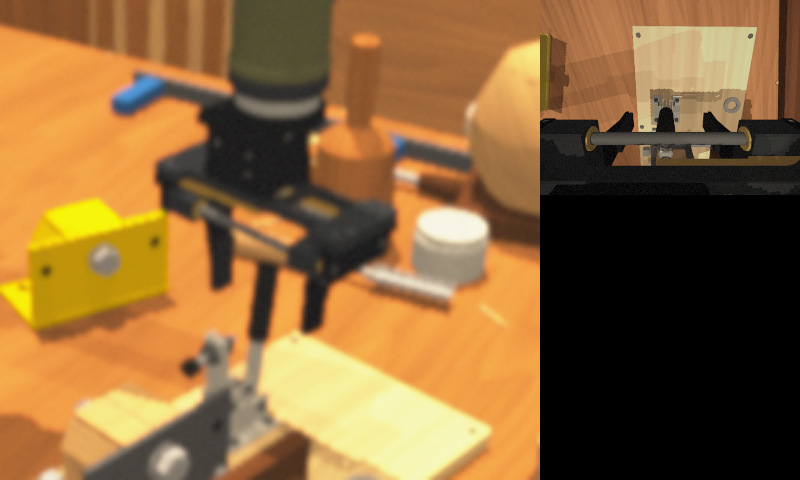

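The grip at (262,300) sits midway between the fingers at (220,260) and (315,290). I close on it.

Emit:
drive_tool(
  moves=[
    {"x": 1,"y": -1,"z": 1,"rx": 0,"ry": 0,"rz": 0,"fingers": 1},
    {"x": 1,"y": -1,"z": 1,"rx": 0,"ry": 0,"rz": 0,"fingers": 1},
    {"x": 1,"y": -1,"z": 1,"rx": 0,"ry": 0,"rz": 0,"fingers": 1},
    {"x": 1,"y": -1,"z": 1,"rx": 0,"ry": 0,"rz": 0,"fingers": 1},
    {"x": 1,"y": -1,"z": 1,"rx": 0,"ry": 0,"rz": 0,"fingers": 1},
    {"x": 1,"y": -1,"z": 1,"rx": 0,"ry": 0,"rz": 0,"fingers": 1},
    {"x": 1,"y": -1,"z": 1,"rx": 0,"ry": 0,"rz": 0,"fingers": 1},
    {"x": 1,"y": -1,"z": 1,"rx": 0,"ry": 0,"rz": 0,"fingers": 1},
  ],
  force=25,
)

```text
time_s: 4.05
tool_pos: [0.5942, 0.0808, 0.1382]
tool_rot: [-179.9, 0.0, 77.9]
force: [-2.2, -0.5, 1.4]
grip_width: 0.0198
grasp_force: 25.0
```

```bash
python3 - <<'E'
from h import *
s,w=row([-39,162,140])
from cell import sensors
p=np.load("fix.npy");q=w2fix(p,sensors.get_obs()["tool_pos"])[0]
v=q[1:]-[148,36]; r=np.hypot(*v); t0=np.arctan2(v[0],v[1]); print(r,t0)
for t in np.linspace(t0,1.36,16): print(np.round(t,2),np.round([r*np.sin(t)-v[0],v[1]-r*np.cos(t)],0))
E
```

```text
row xyz [ 0.9  1.3 -1.8] rot [-0.001  0.    -0.   ] | t 4.05 fix pos [-40.3 161.1 138.2] F [-2.2 -0.5  1.4] grip 19.8 25.0
103.0866487604831 0.12779376459773636
0.13 [-0.  0.]
0.21 [8. 1.]
0.29 [17.  4.]
0.37 [25.  6.]
0.46 [32. 10.]
0.54 [40. 14.]
0.62 [47. 18.]
0.7 [53. 24.]
0.78 [60. 29.]
0.87 [65. 36.]
0.95 [71. 42.]
1.03 [75. 49.]
1.11 [79. 57.]
1.2 [83. 64.]
1.28 [86. 72.]
1.36 [88. 81.]
```

Emit:
drive_tool(
  moves=[
    {"x": 8,"y": 0,"z": 1,"rx": 0,"ry": 0,"rz": 0,"fingers": 1},
    {"x": 17,"y": 0,"z": 4,"rx": 0,"ry": 0,"rz": 0,"fingers": 1},
    {"x": 25,"y": 0,"z": 6,"rx": 0,"ry": 0,"rz": 0,"fingers": 1},
    {"x": 32,"y": 0,"z": 10,"rx": 0,"ry": 0,"rz": 0,"fingers": 1},
    {"x": 40,"y": 0,"z": 14,"rx": 0,"ry": 0,"rz": 0,"fingers": 1},
    {"x": 47,"y": 0,"z": 18,"rx": 0,"ry": 0,"rz": 0,"fingers": 1},
    {"x": 53,"y": 0,"z": 24,"rx": 0,"ry": 0,"rz": 0,"fingers": 1},
    {"x": 60,"y": 0,"z": 29,"rx": 0,"ry": 0,"rz": 0,"fingers": 1},
    {"x": 65,"y": 0,"z": 36,"rx": 0,"ry": 0,"rz": 0,"fingers": 1},
    {"x": 71,"y": 0,"z": 42,"rx": 0,"ry": 0,"rz": 0,"fingers": 1},
    {"x": 75,"y": 0,"z": 49,"rx": 0,"ry": 0,"rz": 0,"fingers": 1},
    {"x": 79,"y": 0,"z": 57,"rx": 0,"ry": 0,"rz": 0,"fingers": 1},
    {"x": 79,"y": 0,"z": 57,"rx": 0,"ry": 0,"rz": 0,"fingers": 1},
  ],
)

```text
time_s: 5.68
tool_pos: [0.612, 0.1615, 0.0816]
tool_rot: [179.9, -0.2, 78.0]
force: [-1.1, 6.3, 4.8]
grip_width: 0.0183
grasp_force: 25.0
```

```bash
python3 - <<'E'
from h import *
row([-40,250,60])
E
```

```text
row xyz [ 6.2 -0.3 21.6] rot [ 0.001 -0.004  0.002] | t 5.67 fix pos [-39.7 243.7  81.6] F [-1.1  6.3  4.8] grip 18.3 25.0
```

Emit:
drive_tool(
  moves=[
    {"x": 4,"y": 0,"z": 6,"rx": 0,"ry": 0,"rz": 0,"fingers": 1},
    {"x": 6,"y": 0,"z": 12,"rx": 0,"ry": 0,"rz": 0,"fingers": 1},
    {"x": 7,"y": 0,"z": 18,"rx": 0,"ry": 0,"rz": 0,"fingers": 1},
    {"x": 8,"y": 0,"z": 23,"rx": 0,"ry": 0,"rz": 0,"fingers": 1},
    {"x": 8,"y": 0,"z": 26,"rx": 0,"ry": 0,"rz": 0,"fingers": 1},
    {"x": 8,"y": 0,"z": 26,"rx": 0,"ry": 0,"rz": 0,"fingers": 1},
  ],
)

```text
time_s: 6.42
tool_pos: [0.6139, 0.1698, 0.0569]
tool_rot: [179.9, -0.3, 78.0]
force: [-2.5, 5.1, 9.1]
grip_width: 0.0186
grasp_force: 24.6
```

```bash
python3 - <<'E'
from h import *
row([-40,250,60])
E
```

```text
row xyz [-2.2 -0.4 -3.1] rot [ 0.002 -0.006  0.002] | t 6.42 fix pos [-39.6 252.2  56.9] F [-2.5  5.1  9.1] grip 18.6 24.6
```

Emit:
drive_tool(
  moves=[
    {"x": 0,"y": 0,"z": 4,"rx": 0,"ry": 0,"rz": 0,"fingers": 1},
    {"x": 0,"y": 0,"z": 7,"rx": 0,"ry": 0,"rz": 0,"fingers": 1},
    {"x": 0,"y": 0,"z": 7,"rx": 0,"ry": 0,"rz": 0,"fingers": 1},
    {"x": 0,"y": 0,"z": 7,"rx": 0,"ry": 0,"rz": 0,"fingers": 1},
  ],
)

```text
time_s: 6.92
tool_pos: [0.6141, 0.17, 0.0524]
tool_rot: [179.9, -0.4, 78.0]
force: [-9.0, 4.3, 23.2]
grip_width: 0.0177
grasp_force: 24.7
```

```bash
python3 - <<'E'
from h import *
from cell import vision
import cv2
row([-40,250,60])
c=vision.read_camera("scene")
cv2.imwrite("pics/l1.png",cv2.resize(c["image"][160:300,250:400,::-1],(600,560),interpolation=cv2.INTER_CUBIC))
p=np.load("fix.npy")
for P in [[-39,148,36],[-39,148+126*.969,36+126*.248]]: print((proj(c,fix2w(p,P))[0]-[250,160])*4)
E
```

```text
row xyz [-2.4 -0.5 -7.6] rot [ 0.002 -0.007  0.001] | t 6.92 fix pos [-39.4 252.5  52.4] F [-9.   4.3 23.2] grip 17.7 24.7
[288.28968794 291.46137692]
[412.39934128 178.21130439]
```

View pics/l1.png

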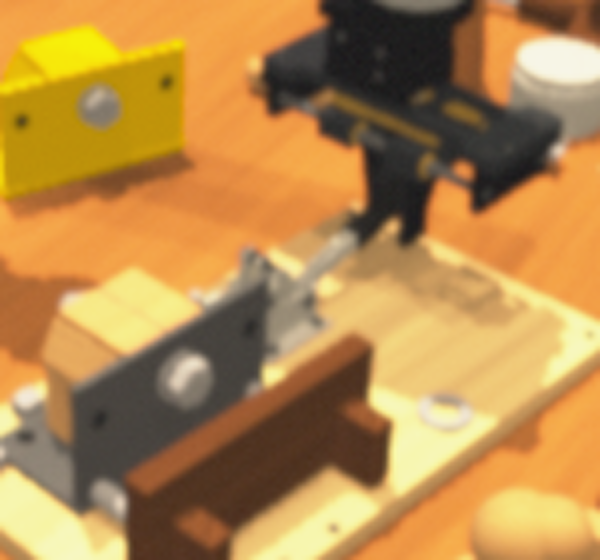

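The handle lies low, running from (290,290) to (350,238) along the predicted locked direction, and 23 N shows it is on its stop. I unload, open and rise.

Emit:
drive_tool(
  moves=[
    {"x": 0,"y": 0,"z": -5,"rx": 0,"ry": 0,"rz": 0,"fingers": 1},
    {"x": 0,"y": 0,"z": -5,"rx": 0,"ry": 0,"rz": 0,"fingers": -1},
    {"x": 0,"y": 0,"z": -5,"rx": 0,"ry": 0,"rz": 0,"fingers": -1},
    {"x": 0,"y": 0,"z": -5,"rx": 0,"ry": 0,"rz": 0,"fingers": -1},
    {"x": 0,"y": 0,"z": -5,"rx": 0,"ry": 0,"rz": 0,"fingers": -1},
    {"x": 0,"y": 0,"z": -5,"rx": 0,"ry": 0,"rz": 0,"fingers": -1},
    {"x": 0,"y": 0,"z": -5,"rx": 0,"ry": 0,"rz": 0,"fingers": -1},
    {"x": 0,"y": 0,"z": -40,"rx": 0,"ry": 0,"rz": 0,"fingers": -1},
    {"x": 0,"y": 0,"z": -80,"rx": 0,"ry": 0,"rz": 0,"fingers": -1},
    {"x": 0,"y": 0,"z": -130,"rx": 0,"ry": 0,"rz": 0,"fingers": -1},
    {"x": 0,"y": 0,"z": -180,"rx": 0,"ry": 0,"rz": 0,"fingers": -1},
    {"x": 0,"y": 0,"z": -180,"rx": 0,"ry": 0,"rz": 0,"fingers": -1},
  ],
)

```text
time_s: 8.48
tool_pos: [0.6155, 0.1661, 0.2337]
tool_rot: [179.5, -0.3, 77.9]
force: [0.0, -0.5, 0.8]
grip_width: 0.0872
grasp_force: 0.0
```

```bash
python3 - <<'E'
from h import *
row([23,0,250],psi=0)
row([23,0,250],psi=180)
from cell import sensors
print(sensors.get_obs()["qpos"].round(0))
E
```

```text
row xyz [-248.9   60.5  -17.2] rot [ 0.002 -0.01   1.57 ] | t 8.47 fix pos [-37.2 249.  233.7] F [ 0.  -0.5  0.8] grip 87.2 0.0
row xyz [-248.9   60.5  -17.2] rot [ 0.01   0.002 -1.571] | t 8.47 fix pos [-37.2 249.  233.7] F [ 0.  -0.5  0.8] grip 87.2 0.0
[-38.  17.  25.  87.  -8.  77. -24.]
```

```bash
cat >> h.py <<'E'
def rowR(fx,R,p=None):
    from cell import sensors
    p=np.load("fix.npy") if p is None else p
    o=sensors.get_obs(); R0=Ro.from_euler('xyz',o["tool_rot"],degrees=True)
    s=R0.inv().apply(fix2w(p,fx)[0]-o["tool_pos"])*1000; w=(R0.inv()*Ro.from_euler('z',p[2])*R).as_rotvec()
    print("row",np.round(s,1),np.round(w,3)); return s,w,R0
E
python3 - <<'E'
from h import *
import pickle
from cell import sensors
c=pickle.load(open("w2.pkl","rb")); p=np.load("fix.npy")
# camera in tool frame from w2 pose (roll180 pitch-.1 yaw78.1 at .5956,.0834,.301)
Rt=Ro.from_euler('xyz',[180,-.1,78.1],degrees=True).as_matrix(); tt=np.array([.5956,.0834,.301])
R=np.array(c["R"]); Rc=R@Rt; tc=R@tt+c["t"]  # cam = Rc X_tool + tc
print(np.round(-Rc.T@tc*1000,1))
for al in (25,35):
  RR=Ro.from_euler('y',al,degrees=True)*Ro.from_euler('x',180,degrees=True)
  for P in ([40,0,178],[30,0,190],[50,0,170]):
    Rw=(Ro.from_euler('z',p[2])*RR).as_matrix(); X=fix2w(p,[16,0,78])[0]; pt=Rw.T@(X-fix2w(p,P)[0])
    q=Rc@pt+tc; print(al,P,np.round(q[:2]/q[2]*c["fx"]+[c["cx"],c["cy"]]),round(q[2],3))
RR=Ro.from_euler('y',35,degrees=True)*Ro.from_euler('x',180,degrees=True)
s,w,R0=rowR([23,0,250],Ro.from_euler('x',180,degrees=True)); rowR([40,0,178],RR)
E
```

```text
[  82.2    0.4 -143.4]
25 [40, 0, 178] [275. 190.] 0.251
25 [30, 0, 190] [275. 171.] 0.254
25 [50, 0, 170] [275. 205.] 0.252
35 [40, 0, 178] [275. 170.] 0.242
35 [30, 0, 190] [275. 150.] 0.241
35 [50, 0, 170] [275. 186.] 0.245
row [-248.9   60.5  -17.2] [ 0.002 -0.01   1.57 ]
row [-249.3   76.9   55. ] [ 0.481 -0.489  1.517]
```

Emit:
drive_tool(
  moves=[
    {"x": -25,"y": 8,"z": -30,"rx": 0.048,"ry": -0.049,"rz": 0.152,"fingers": -1},
    {"x": -50,"y": 15,"z": -50,"rx": 0.096,"ry": -0.098,"rz": 0.303,"fingers": -1},
    {"x": -75,"y": 23,"z": -50,"rx": 0.144,"ry": -0.147,"rz": 0.455,"fingers": -1},
    {"x": -100,"y": 31,"z": -50,"rx": 0.192,"ry": -0.196,"rz": 0.607,"fingers": -1},
    {"x": -125,"y": 38,"z": -50,"rx": 0.24,"ry": -0.245,"rz": 0.759,"fingers": -1},
    {"x": -150,"y": 46,"z": -50,"rx": 0.289,"ry": -0.293,"rz": 0.91,"fingers": -1},
    {"x": -175,"y": 54,"z": -50,"rx": 0.337,"ry": -0.342,"rz": 1.062,"fingers": -1},
    {"x": -200,"y": 62,"z": -50,"rx": 0.385,"ry": -0.391,"rz": 1.214,"fingers": -1},
    {"x": -225,"y": 69,"z": -50,"rx": 0.433,"ry": -0.44,"rz": 1.365,"fingers": -1},
    {"x": -249,"y": 77,"z": -30,"rx": 0.481,"ry": -0.489,"rz": 1.517,"fingers": -1},
    {"x": -249,"y": 77,"z": 20,"rx": 0.481,"ry": -0.489,"rz": 1.517,"fingers": -1},
    {"x": -249,"y": 77,"z": 55,"rx": 0.481,"ry": -0.489,"rz": 1.517,"fingers": -1},
    {"x": -249,"y": 77,"z": 55,"rx": 0.481,"ry": -0.489,"rz": 1.517,"fingers": -1},
    {"x": -249,"y": 77,"z": 55,"rx": 0.481,"ry": -0.489,"rz": 1.517,"fingers": -1},
  ],
)

```text
time_s: 10.22
tool_pos: [0.6363, -0.0934, 0.1743]
tool_rot: [179.6, 35.4, -12.2]
force: [0.5, 0.4, 0.3]
grip_width: 0.0871
grasp_force: 0.0
```

```bash
python3 - <<'E'
from h import *
from cell import vision,sensors
import cv2,pickle
rowR([40,0,178],Ro.from_euler('y',35,degrees=True)*Ro.from_euler('x',180,degrees=True))
print(sensors.get_obs()["qpos"].round(0))
c=vision.read_camera("wrist"); pickle.dump(c,open("w3.pkl","wb"))
p=np.load("fix.npy"); u=proj(c,fix2w(p,[[21,0,78],[6,75,108],[6,-75,108],[56,90,90],[56,-90,90]])); print(u.round(1))
x,y=u[0].astype(int); x0,y0=max(x-110,0),max(y-80,0)
im=c["image"][y0:y0+150,x0:x0+200,::-1]; print(x0,y0)
cv2.imwrite("pics/w3.png",cv2.resize(im,(800,600),interpolation=cv2.INTER_CUBIC))
E
```

```text
row [ 0.  -0.4 -4.5] [ 0.005  0.008 -0.002]
[  3.  47.   9.  55.  -7. 113. -92.]
[[275.3 165.5]
 [173.6 209.3]
 [377.1 208.8]
 [135.3 140.3]
 [415.  139.9]]
165 85
```

View pics/w3.png

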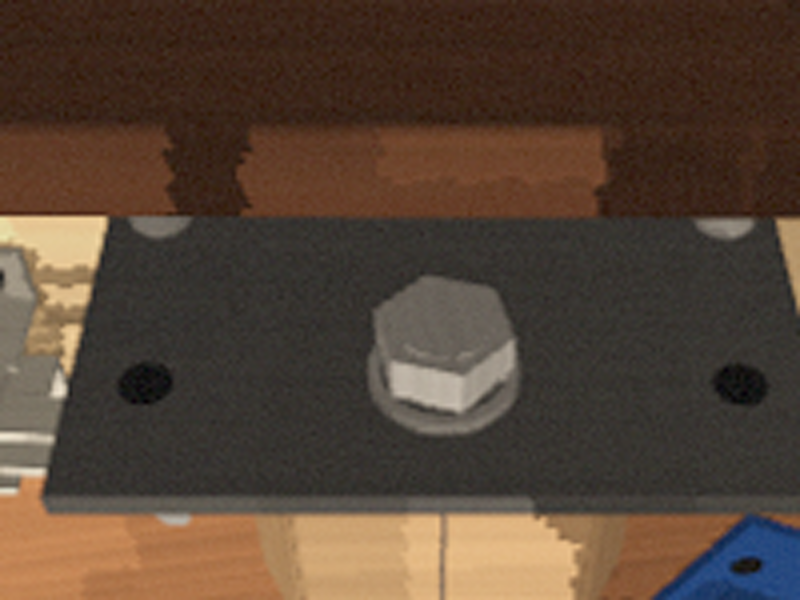

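The head's front face is clear, with corners at crop (432,276), (498,288), (516,342), (462,373), (388,359) and (373,312) and its centre at about (445,325). I fit its angle from these.

```bash
python3 - <<'E'
from h import *
import pickle
c=pickle.load(open("w3.pkl","rb")); p=np.load("fix.npy")
u=(np.array([[432,276],[498,288],[516,342],[462,373],[388,359],[373,312]])+.5)/4-.5+[165,85]
def pts(v):
    a=v[2]+np.radians(np.arange(6)*60+90); return np.c_[np.full(6,21.),v[0]+v[3]*np.cos(a),v[1]+v[3]*np.sin(a)]
best=None
for k in range(6):
  f=lambda v:(proj(c,fix2w(p,pts(v)))-np.roll(u,k,0)).ravel()
  for uu in (1,-1):
    f=lambda v:(proj(c,fix2w(p,pts(v)))-np.roll(u[::uu],k,0)).ravel()
    r=least_squares(f,[0,78,0,14])
    if abs(r.x[2])<.53 and (best is None or r.cost<best.cost): best=r
print(best.x,best.cost,best.fun.reshape(-1,2).round(1).tolist())
E
```

```text
[-0.37813201 78.1108458   0.21437056 13.87478208] 1.7414321446110328 [[-0.2, 1.0], [-0.1, -0.5], [-0.1, 0.4], [-0.6, -0.3], [0.7, -0.9], [0.4, 0.3]]
```

```bash
python3 - <<'E'
from h import *
print(row([22.5,-.4-np.sin(.214)*90,78.1+np.cos(.214)*90],psi=0,tilt=12.27))
E
```

```text
row xyz [-7.2 19.1 16.3] rot [ 0.213  0.614 -0.066] | t 10.28 fix pos [ 37.8  -0.3 175.1] F [ 0.  -0.1  0.2] grip 87.2 0.0
(array([-7.15590454, 19.13302257, 16.34458118]), array([ 0.21254272,  0.61428831, -0.06636187]))
```

Emit:
drive_tool(
  moves=[
    {"x": -2,"y": 5,"z": -10,"rx": 0.053,"ry": 0.154,"rz": -0.017,"fingers": -1},
    {"x": -4,"y": 10,"z": -10,"rx": 0.106,"ry": 0.307,"rz": -0.033,"fingers": -1},
    {"x": -6,"y": 14,"z": 0,"rx": 0.16,"ry": 0.46,"rz": -0.05,"fingers": -1},
    {"x": -7,"y": 19,"z": 16,"rx": 0.213,"ry": 0.614,"rz": -0.066,"fingers": -1},
    {"x": -7,"y": 19,"z": 16,"rx": 0.213,"ry": 0.614,"rz": -0.066,"fingers": -1},
    {"x": -7,"y": 19,"z": 16,"rx": 0.213,"ry": 0.614,"rz": -0.066,"fingers": -1},
    {"x": -7,"y": 19,"z": 16,"rx": 0.213,"ry": 0.614,"rz": -0.066,"fingers": -1},
  ],
)

```text
time_s: 11.15
tool_pos: [0.62, -0.1088, 0.1664]
tool_rot: [-167.7, -0.0, -12.0]
force: [0.3, -0.2, 0.2]
grip_width: 0.0869
grasp_force: 0.0
```

```bash
python3 - <<'E'
from h import *
row([22.5,-.4-np.sin(.214)*8,78.1+np.cos(.214)*8],psi=0,tilt=12.27)
E
```

```text
row xyz [-2.1  0.7 82.2] rot [-0.    -0.     0.001] | t 11.15 fix pos [ 24.6 -18.9 166.4] F [ 0.3 -0.2  0.2] grip 86.9 0.0
```

Emit:
drive_tool(
  moves=[
    {"x": -2,"y": 1,"z": 20,"rx": 0,"ry": 0,"rz": 0,"fingers": -1},
    {"x": -2,"y": 1,"z": 38,"rx": 0,"ry": 0,"rz": 0,"fingers": -1},
    {"x": -2,"y": 1,"z": 54,"rx": 0,"ry": 0,"rz": 0,"fingers": -1},
    {"x": -2,"y": 1,"z": 70,"rx": 0,"ry": 0,"rz": 0,"fingers": -1},
    {"x": -2,"y": 1,"z": 82,"rx": 0,"ry": 0,"rz": 0,"fingers": -1},
    {"x": -2,"y": 1,"z": 82,"rx": 0,"ry": 0,"rz": 0,"fingers": -1},
    {"x": -2,"y": 1,"z": 82,"rx": 0,"ry": 0,"rz": 0,"fingers": -1},
  ],
)

```text
time_s: 12.02
tool_pos: [0.6191, -0.0931, 0.0846]
tool_rot: [-167.7, 0.1, -12.2]
force: [0.0, 0.1, 0.1]
grip_width: 0.087
grasp_force: 0.0
```

```bash
python3 - <<'E'
from h import *
row([22.5,-.4-np.sin(.214)*8,78.1+np.cos(.214)*8],psi=0,tilt=12.27)
E
```

```text
row xyz [ 2.  -1.9 -0.9] rot [-0.     0.001 -0.002] | t 12.03 fix pos [20.5 -3.7 84.6] F [0.  0.1 0.1] grip 87.0 0.0
```

Emit:
drive_tool(
  moves=[
    {"x": 2.5,"y": -2,"z": -1,"rx": 0,"ry": 0,"rz": 0,"fingers": -1},
    {"x": 2.5,"y": -2,"z": -1,"rx": 0,"ry": 0,"rz": 0,"fingers": -1},
    {"x": 2.5,"y": -2,"z": -1,"rx": 0,"ry": 0,"rz": 0,"fingers": 0},
    {"x": 2.5,"y": -2,"z": -1,"rx": 0,"ry": 0,"rz": 0,"fingers": 0.3},
    {"x": 2.5,"y": -2,"z": -1,"rx": 0,"ry": 0,"rz": 0,"fingers": 0.3},
    {"x": 2.5,"y": -2,"z": -1,"rx": 0,"ry": 0,"rz": 0,"fingers": 1},
    {"x": 2.5,"y": -2,"z": -1,"rx": 0,"ry": 0,"rz": 0,"fingers": 1},
    {"x": 2.5,"y": -2,"z": -1,"rx": 0,"ry": 0,"rz": 0,"fingers": 1},
    {"x": 2.5,"y": -2,"z": -1,"rx": 0,"ry": 0,"rz": 0,"fingers": 1},
    {"x": 2.5,"y": -2,"z": -1,"rx": 0,"ry": 0,"rz": 0,"fingers": 1},
  ],
  force=15,
)

```text
time_s: 13.28
tool_pos: [0.6215, -0.0919, 0.0854]
tool_rot: [-167.7, 0.2, -12.2]
force: [-0.0, -0.6, -0.9]
grip_width: 0.0237
grasp_force: 15.0
```

```bash
python3 - <<'E'
from h import *
row([22.5,-.4-np.sin(.214)*8,78.1+np.cos(.214)*8],psi=0,tilt=12.27)
from cell import sensors
print(sensors.get_obs()["wrist_torque"])
E
```

```text
row xyz [-0.1 -0.1 -0.5] rot [ 0.     0.002 -0.002] | t 13.28 fix pos [22.6 -2.1 85.4] F [-0.  -0.6 -0.9] grip 23.7 15.0
[-0.46538003  0.22431046 -0.00119085]
```

The opening is 23.7 mm, so the pads are on the flats. I tighten the grip and check it.

Emit:
drive_tool(
  moves=[
    {"x": 0,"y": 0,"z": 0,"rx": 0,"ry": 0,"rz": 0,"fingers": 1},
    {"x": 0,"y": 0,"z": 0,"rx": 0,"ry": 0,"rz": 0,"fingers": 1},
    {"x": 0,"y": 0,"z": 0,"rx": 0,"ry": 0,"rz": 0,"fingers": 1},
    {"x": 0,"y": 0,"z": 0,"rx": 0,"ry": 0,"rz": 0,"fingers": 1},
  ],
  force=50,
)

```text
time_s: 13.78
tool_pos: [0.6215, -0.0919, 0.0853]
tool_rot: [-167.7, 0.2, -12.2]
force: [-0.4, -1.2, -1.6]
grip_width: 0.0227
grasp_force: 50.0
```

```bash
python3 - <<'E'
from h import *
from cell import vision
import cv2
row([22.5,-2.1,85.9],psi=0,tilt=12.27)
c=vision.read_camera("scene"); t=vision.read_camera("wrist")
m=np.zeros((560,800,3),np.uint8)
m[:,:600]=cv2.resize(c["image"][160:300,250:400,::-1],(600,560),interpolation=cv2.INTER_CUBIC); m[:150,600:]=cv2.resize(t["image"][:,:,::-1],(200,150))
cv2.imwrite("pics/f1.png",m)
E
```

```text
row xyz [-0.1 -0.1 -0.5] rot [ 0.     0.002 -0.002] | t 13.78 fix pos [22.6 -2.1 85.3] F [-0.4 -1.2 -1.6] grip 22.7 50.0
```

View pics/f1.png

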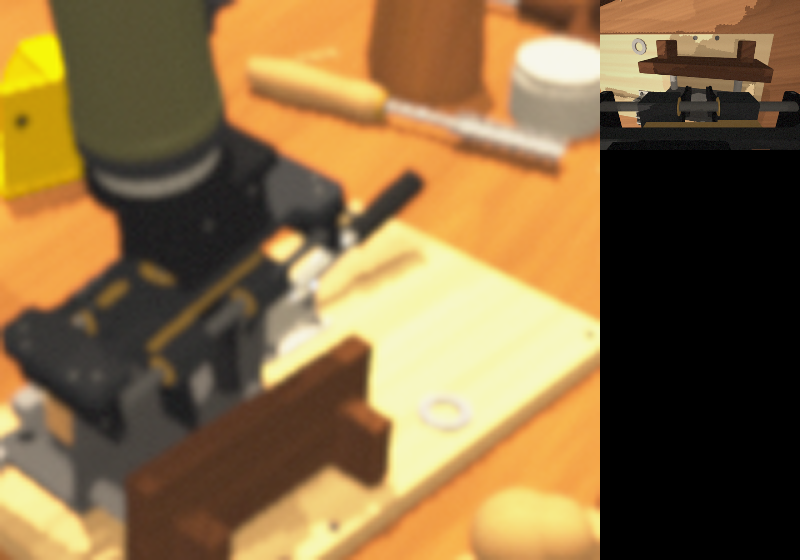

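The handle end is at (413,182), against (412,178) predicted for locked. The fingers hold the head at 50 N, and the spare parts lie where they were. I hand in.

```bash
python3 -c "
from cell import workorder
print(workorder.sign_off())"
```

```text
the job is handed in; nothing more can be done
None
```

The clamp is locked over centre on the bracket's foot, and the gripper is holding the bolt head across two opposite flats with 50 N; I handed the job in at about 14 s, and sign-off returned no verdict.

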